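# Break down the container stacks onto their wagons

## Task

Unstack the four model freight containers on the concrete yard and load each one onto the flat wagon whose deck has its own colour: upright, in the middle of the deck and lined up with the wagon. Leave the green car and the black car where they stand.

Things in the scene. Friction and masses are not known exactly. Their poses are not given: they have to be found in the camera images.
- blue_long: loose model freight container, blue, corrugated, long: 70 mm long, 28 mm wide, 30 mm high, dark corner castings; flat top and underside. Origin: centre of its underside; y runs along its length, z up. At the start it stands on the grey concrete yard slab (4 mm thick) with a short container on top of it.
- white_long: loose model freight container, white, corrugated, long: 70 mm long, 28 mm wide, 30 mm high, dark corner castings; flat top and underside. Origin: centre of its underside; y runs along its length, z up. At the start it stands on the grey concrete yard slab (4 mm thick) with a short container on top of it.
- red_short: loose model freight container, red, corrugated, short: 36 mm long, 28 mm wide, 30 mm high, dark corner castings; flat top and underside. Origin: centre of its underside; y runs along its length, z up. At the start it stands on top of one of the two long containers, which one varies.
- yellow_short: loose model freight container, yellow, corrugated, short: 36 mm long, 28 mm wide, 30 mm high, dark corner castings; flat top and underside. Origin: centre of its underside; y runs along its length, z up. At the start it stands on top of one of the two long containers, which one varies.
- blue_wagon: flat railway wagon with a blue deck, fixed on a short piece of track. Deck flat without lip or stakes, 82 mm long, 34 mm wide, its top 18 mm above the origin. Origin: on the ground under the middle of the deck; y runs along the length of the wagon and its track, z up.
- white_wagon: flat railway wagon with a white deck, fixed on a short piece of track. Deck flat without lip or stakes, 82 mm long, 34 mm wide, its top 18 mm above the origin. Origin: on the ground under the middle of the deck; y runs along the length of the wagon and its track, z up.
- red_wagon: flat railway wagon with a red deck, fixed on a short piece of track. Deck flat without lip or stakes, 82 mm long, 34 mm wide, its top 18 mm above the origin. Origin: on the ground under the middle of the deck; y runs along the length of the wagon and its track, z up.
- yellow_wagon: flat railway wagon with a yellow deck, fixed on a short piece of track. Deck flat without lip or stakes, 82 mm long, 34 mm wide, its top 18 mm above the origin. Origin: on the ground under the middle of the deck; y runs along the length of the wagon and its track, z up.
- green_car: bystander: loose green toy saloon car, 58 mm long, 22 mm wide, 21 mm high; origin under its centre, y along its length.
- black_car: bystander: loose black toy convertible, 63 mm long, 22 mm wide, 17 mm high; origin under its centre, y along its length.

How it is judged:
By the outcome, as a careful person would: the job done as asked, in the order asked, and still so for the second after the job is handed in, with the robot touching nothing.
It also fails if it takes over 96 s, if anything falls off the work surface, if the arm or the gripper's body presses on something with over 40 N, if the wrist force passes 120 N, or if a joint passes its speed limit or range.

## Robot

A 6-joint arm with a two-finger parallel gripper is mounted at the origin on a cart in front of the work surface, level with it; the furniture and walls round the work are solid. World frame = base frame: x ahead of the robot, y to its left, z up, the work surface at z = 0. Lengths are in mm, angles in rad, forces in N, time in s.
With the tool pointing down it reaches from about 300 to 775 mm from the base axis. Payload 14.6 kg.
Tool frame: the origin (TCP) lies midway between the tips of the shut fingers; the grasp point (between the pads) lies 19 mm behind it; z points along the fingers, y is the line along which they close (so a half turn about z gives the same grasp; the last joint's range is limited). The gripper opens to 94 mm and grips with 3 to 60 N. Pads are 16 mm wide; open, the fingers measure 119 mm over their backs; the gripper's body (75 mm by 177 mm) begins 78 mm behind the grasp point.
Start: joints at [-1.328, 0.3, 1.521, -0, 1.321, -0.067], TCP at [167.67, -523.809, 205.446] pointing down, gripper open.
Joint ranges: [-3.03, 3.03], [-0.79, 2.21], [0.23, 2.52], [-1.04, 4.18], [0, 3.07], [-2.55, 2.55]. Speed limits (rad/s): [2.22, 2.22, 2.57, 3.14, 3.14, 3.14].

## Interface

Orientations are given as [roll, pitch, yaw] about the fixed x, y, z axes, in that order (R = Rz(yaw) Ry(pitch) Rx(roll)).
In Python, from cell import manip gives the robot as it stands.
- The arm moves only by the shell command python3 -m creep 'ROWS' [OPENING] [FORCE]. ROWS is text: rows parted by semicolons, each of 6 numbers parted by spaces: the shift along the tool's x, y, z normalised to -1 to 1, where 1 is 4 cm, then the turn, a rotation vector about the tool's x, y, z normalised to -1 to 1, where 1 is pi rad. In form: dx dy dz ax ay az; .... A call has 1 to 20 rows; each row shifts and turns the commanded pose from where the row before left it, along the tool's axes as they then stand; what a row does not reach is not made up. A row lasts 1/8 s, in which the tool goes at most 62.5 mm and 10.7 degrees, less where a joint would pass 70% of its speed; a pose out of reach is approached as far as the arm can. A call with a number of a shift or a turn outside -1 to 1 is refused whole. A call with a gripper value outside its range is refused whole. OPENING is the closure, from 0 (fully open) to 1 (shut), set as the call begins (- or left out, the last holds). The fingers move at their own pace and stop on an object; FORCE is the grip in N (left out, the last holds). Time passes only in rows, so rows that do not move let the fingers close. It gives the time, the measured TCP pose, the force, the opening and the grip force at its end, in the units of the state.
- manip.read_state(): the state, without advancing time (a new reading comes with each control period).
- manip.camera(name): name is "scene" or "top" or "wrist"; returns a dict with "color" (420x560x3 uint8, red, green, blue), "range_z" (420x560 float32, mm along the optical axis (not along the pixel's ray), 0 where there is no reading), "camera_matrix" (3x3 intrinsics, pixels), "k1" (the pictures are not rectified: a ray, as slopes to the right and down, at radius r is drawn at 1 + k1 r^2 times it, then the intrinsics apply), "T" (4x4, takes a point from camera to world coordinates). Camera axes: x right, y down, z forward; pixel columns grow to the right and rows downward; lengths in mm; the calibration is good to about 2 mm. A picture is of the moment at which its call begins.
- manip.sign_off(): hands the job in; it is judged then, once.
The state is a dict: "clock": time; "joints": joint angles; "qd": joint speeds; "effort": joint torques, N m; "eef_pos": TCP position; "eef_rot": TCP orientation; "wrist_force": force on the tool from outside, world axes, zero at the start; "moment": the same for the moment, N m; "finger_gap": finger opening in mm; "finger_force": force on a finger pad.
Only numpy, scipy, OpenCV 4.12 (cv2) and the standard library are available. Lean on these libraries where they do the work, as an engineer would, in place of code of your own. Each camera call takes 0.05 s, during which the arm holds its last target. There are 200 camera calls.

## Working session

There is one attempt and no reset: what is moved stays moved. The work goes in short steps, Python scripts to look and compute and a shell command to move; the robot and the scene stay as the last step left them, time stands still between calls to the robot, and variables do not carry over. Pictures are saved under pics/ and viewed, at most 14 in all, crops included, and the job is handed in when it is done.

```bash
ls; mkdir -p pics; python3 - <<'E'
from cell import manip
import cv2, pickle
s=manip.read_state(); print(s)
for n in ["scene","top"]:
    c=manip.camera(n); pickle.dump(c,open(f"pics/{n}0.pkl","wb"))
    cv2.imwrite(f"pics/{n}0.png",c["color"][:,:,::-1]); print(n,c["camera_matrix"],c["k1"],c["T"])
E
```

```text
pics
{'clock': 0.0, 'joints': array([-1.32761824e+00,  3.00477784e-01,  1.52156490e+00,  4.28010475e-07,
        1.32068482e+00, -6.66070524e-02]), 'qd': array([ 1.54564906e-03,  7.32114803e-04,  3.13298808e-05,  1.88375249e-04,
       -9.53919762e-04,  1.08152275e-03]), 'effort': array([ 9.97265524e-04, -5.31803799e+01, -3.52736270e+01,  7.09080650e-02,
        2.43729103e-02, -1.09736650e-04]), 'eef_pos': array([ 167.60242238, -523.57605257,  204.8895033 ]), 'eef_rot': array([-3.14046034e+00, -7.59472033e-05,  3.09784992e-01]), 'wrist_force': array([-0.24877047,  1.10888972, -0.4274839 ]), 'moment': array([-0.01090565,  0.00513333,  0.01662452]), 'finger_force': 0.0, 'finger_gap': 94.45687981763515}
scene [[503.50935395   0.         280.99547833]
 [  0.         503.50935395 210.70540429]
 [  0.           0.           1.        ]] -0.0678358542125132 [[-9.97512320e-01 -5.74322886e-02  4.08742391e-02  4.74243706e+02]
 [-6.78754011e-02  6.26009425e-01 -7.76855926e-01  9.19649791e+02]
 [ 1.90289548e-02 -7.77697712e-01 -6.28350354e-01  8.44841517e+02]
 [ 0.00000000e+00  0.00000000e+00  0.00000000e+00  1.00000000e+00]]
top [[483.99258324   0.         278.27086214]
 [  0.         483.99258324 208.37742874]
 [  0.           0.           1.        ]] -0.1371066564268508 [[ 2.39470066e-01 -8.97232076e-01  3.70983409e-01 -4.83443987e+01]
 [-9.70861408e-01 -2.17721129e-01  1.00128102e-01 -1.90063436e+02]
 [-9.06721790e-03 -3.84151157e-01 -9.23225690e-01  1.45990133e+03]
 [ 0.00000000e+00  0.00000000e+00  0.00000000e+00  1.00000000e+00]]
```

View pics/scene0.png

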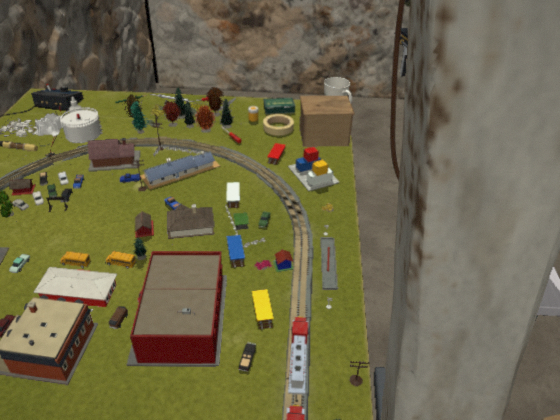

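View pics/top0.png

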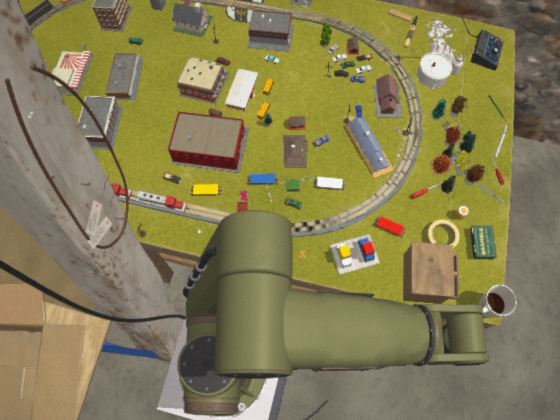

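Scene: red wagon (276,153), white (233,194), blue (235,250), yellow (262,308); red on blue at (307,159), yellow on white at (320,173), black car (247,357). The top view shows the same, with wagons at (390,226), (329,183), (262,179), (206,189).

```bash
cat > h.py <<'E'
import numpy as np, cv2, pickle
from cell import manip
from scipy.spatial.transform import Rotation as R
def snap(n,f=None):
    c=manip.camera(n)
    if f: pickle.dump(c,open(f"pics/{f}.pkl","wb")); cv2.imwrite(f"pics/{f}.png",c["color"][:,:,::-1])
    return c
def load(f): return pickle.load(open(f"pics/{f}.pkl","rb"))
def slopes(c,uv):
    K=c["camera_matrix"]; d=(np.atleast_2d(uv).astype(float)-K[:2,2])/K[0,0]; s=d.copy()
    for _ in range(20): s=d/(1+c["k1"]*(s**2).sum(1,keepdims=True))
    return s
def atz(c,uv,z):
    s=slopes(c,uv); d=np.c_[s,np.ones(len(s))]@c["T"][:3,:3].T; o=c["T"][:3,3]
    return o+d*((z-o[2])/d[:,2])[:,None]
def cloud(c):
    h,w=c["range_z"].shape; v,u=np.mgrid[:h,:w]; s=slopes(c,np.c_[u.ravel(),v.ravel()])
    z=c["range_z"].ravel()[:,None]; return (np.c_[s*z,z]@c["T"][:3,:3].T+c["T"][:3,3]).reshape(h,w,3)
def tri(c1,p1,c2,p2):
    A=[];b=[]
    for c,p in((c1,p1),(c2,p2)):
        d=c["T"][:3,:3]@np.r_[slopes(c,p)[0],1]; d/=np.linalg.norm(d); M=np.eye(3)-np.outer(d,d); A.append(M); b.append(M@c["T"][:3,3])
    return np.linalg.lstsq(np.vstack(A),np.hstack(b),rcond=None)[0]
E
python3 - <<'E'
from h import *
pts={"scene0":dict(red=(276,153),white=(233,192),blue=(235,248),yellow=(262,306),ctr_r=(310,154),ctr_y=(319,167),gcar=(265,220),bcar=(247,357),green2=(241,220),slab=(300,178)),
"top0":dict(red=(390,226),white=(329,183),blue=(262,179),yellow=(206,189),ctr_y=(345,250),ctr_r=(366,243),gcar=(293,203),bcar=(172,177))}
for f in pts:
    c=load(f); P=cloud(c)
    for k,(u,v) in pts[f].items(): print(f,k,np.round(np.median(P[v-1:v+2,u-1:u+2].reshape(-1,3),0)))
for k in pts["top0"]: print(k,np.round(tri(load("scene0"),pts["scene0"][k],load("top0"),pts["top0"][k])))
a=load("scene0")["color"][140:240,220:345]; b=load("top0")["color"][165:275,320:420]
m=np.hstack([cv2.resize(a,(400,320),interpolation=2),cv2.resize(b,(291,320),interpolation=2)])
cv2.imwrite("pics/crop1.png",m[:,:,::-1])
E
```

```text
scene0 red [ 562. -380.   18.]
scene0 white [ 664. -172.   18.]
scene0 blue [628.  51.  19.]
scene0 yellow [546. 223.  19.]
scene0 ctr_r [ 459. -323.   57.]
scene0 ctr_y [ 433. -253.   60.]
scene0 gcar [567. -65.  15.]
scene0 bcar [563. 348.  13.]
scene0 green2 [626. -50.  24.]
scene0 slab [ 484. -276.    4.]
top0 red [ 555. -394.   20.]
top0 white [ 660. -175.   16.]
top0 blue [619.  44.  20.]
top0 yellow [542. 214.  20.]
top0 ctr_y [ 429. -267.   62.]
top0 ctr_r [ 464. -326.   64.]
top0 gcar [559. -76.  20.]
top0 bcar [560. 340.  14.]
red [ 562. -397.    7.]
white [ 663. -175.   14.]
blue [626.  45.  12.]
yellow [546. 216.  11.]
ctr_y [ 432. -268.   51.]
ctr_r [ 463. -325.   58.]
gcar [567. -75.   6.]
bcar [563. 344.   6.]
```

View pics/crop1.png

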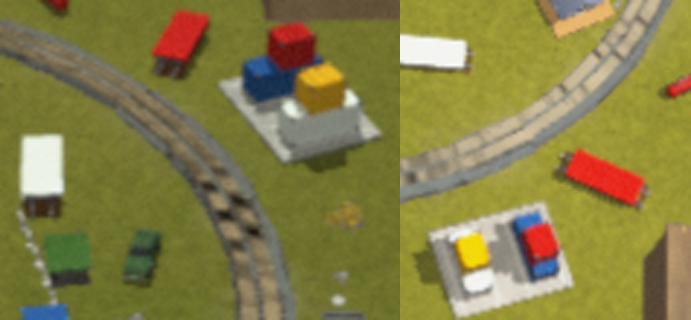

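Crop: red sits on the +y end area of blue, yellow on one end of white, about 70 mm apart; green saloon at crop (143,255), the brown box stands near the red wagon. Measuring clearance heights and working out the first move.

```bash
cat >> h.py <<'E'
def to(x,y,z,yaw=None):
    """total tool-frame move from the present pose, in row units (turn first, then shift)"""
    s=manip.read_state(); r=R.from_euler("xyz",s["eef_rot"])
    y0=s["eef_rot"][2]; yaw=y0 if yaw is None else yaw
    yaw=y0+(yaw-y0+np.pi/2)%np.pi-np.pi/2
    t=R.from_euler("xyz",[np.pi,0,yaw]); rv=(r.inv()*t).as_rotvec()/np.pi
    d=t.inv().apply(np.array([x,y,z])-s["eef_pos"])/40
    print("clock",round(s["clock"],2),"turn",rv.round(4),"shift",d.round(3))
E
python3 - <<'E'
from h import *
for f in ("scene0","top0"):
    P=cloud(load(f)); ok=load(f)["range_z"]>0
    print(f)
    H=np.zeros((15,13)); 
    for i,x in enumerate(range(350,740,30)):
        for j,y in enumerate(range(-480,-30,30)):
            m=ok&(abs(P[...,0]-x)<15)&(abs(P[...,1]-y)<15); H[j,i]=P[...,2][m].max() if m.any() else -1
    print("x",list(range(350,740,30)))
    for j,y in enumerate(range(-480,-30,30)): print(y,H[j].astype(int))
c=snap("wrist","w0"); s=manip.read_state(); T=np.eye(4); T[:3,:3]=R.from_euler("xyz",s["eef_rot"]).as_matrix(); T[:3,3]=s["eef_pos"]
print((np.linalg.inv(T)@c["T"]).round(2),c["camera_matrix"][0,0],c["k1"])
to(430,-290,260,0.3)
E
```

```text
scene0
x [350, 380, 410, 440, 470, 500, 530, 560, 590, 620, 650, 680, 710]
-480 [119 119 121 119 123 118   4   5   5   5   5  19  19]
-450 [110 117 119 121 120 119   6  19   7   3   4  20  15]
-420 [ 3  3  3  3  2  3 19 21  3  4  4  4 13]
-390 [ 3  4  4  3  1  5  4 23 21  6 10 16 19]
-360 [ 4  3  4 67 67  6  4 23 22 10 20 18 18]
-330 [ 4  4  5 67 67 37  6  4  9 20 17 20  4]
-300 [ 5  6 64 62 67 35  5  9 17 18 18  4  6]
-270 [ 4 36 66 68 38  7 10 17 19 15  4  4  5]
-240 [ 4  5 60 68 34  9 14 15 19  5  4  6  5]
-210 [ 7  4  6  6  6 13 16 17  3  4 22 22  5]
-180 [ 4  4  3  4  7 19 19 15  3  5 22 23  3]
-150 [ 4  8 15  3 11 18 15  5  5  4 22 21  6]
-120 [ 4  6 11  5 13 18  6  4 11  4 19 20  4]
-90 [ 4  4  5  4 17 17  4 21 21 24 22 13 37]
-60 [ 4  3  5 10 15 14  4 24 22 28 27  5 49]
top0
x [350, 380, 410, 440, 470, 500, 530, 560, 590, 620, 650, 680, 710]
-480 [122 125 125 124 126 120   6   8   7   7   4  20  18]
-450 [  8 119 123 122 123 116  14  22   7   7   8  23  19]
-420 [ 5  4  8  8  7  9 23 22  4  8  6  6 13]
-390 [10  7  7  8  7  9 22 25 18  7 13 16 16]
-360 [ 7  7  7 67 63  6  6 26 22 15 16 19 18]
-330 [ 8 10 35 69 67 35  7  8 14 20 19 18  5]
-300 [ 6 12 63 12 63 31  8 12 18 17 14 11  9]
-270 [ 5 41 70 70 35  6 15 17 18 11  8  7  8]
-240 [ 7 10 62 66  7 14 15 18 16  8  9  4  6]
-210 [ 7  6  8  6  7 18 18 17  9  6 25 25  6]
-180 [ 6  7  8  6 16 20 20  6  7  5 24 24  7]
-150 [ 5 20 21  6 14 18 17  5  9  7 25 21  7]
-120 [ 5 12  9  5 18 20  8 10  7  9 18 13  9]
-90 [-1 -1 -1  8 15 18  6 26 11 25 19  7 38]
-60 [-1 -1 -1 -1 -1  7  8 25 26 31 29 33 54]
[[  -0.     -0.97   -0.25   71.11]
 [   1.     -0.     -0.     -0.55]
 [   0.     -0.25    0.97 -179.95]
 [   0.      0.      0.      1.  ]] 365.1885069912586 -0.08209468691868649
clock 0.15 turn [-0.0003 -0.      0.0031] shift [ 7.992 -3.641 -1.374]
```

```bash
python3 -m creep '0.2 -0.09 -0.05 0 0 0;0.5 -0.22 -0.1 0 0 0;0.7 -0.32 -0.12 0 0 0;0.8 -0.36 -0.14 0 0 0;0.8 -0.36 -0.14 0 0 0;0.8 -0.36 -0.14 0 0 0;0.8 -0.36 -0.14 0 0 0;0.8 -0.36 -0.14 0 0 0;0.8 -0.36 -0.14 0 0 0;0.8 -0.36 -0.14 0 0 0;0.6 -0.3 -0.12 0 0 0;0.4 -0.2 -0.1 0 0 0;0 0 0 0 0 0;0 0 0 0 0 0' 0.4 20
python3 - <<'E'
from h import *
snap("wrist","w1"); to(430,-290,260,0.3)
i=cv2.imread("pics/w1.png"); cv2.imwrite("pics/w1b.png",cv2.resize(i,(800,600),interpolation=2))
E
```

```text
clock: 1.9
eef_pos: [427.5, -287.4, 264.1]
eef_rot: [-3.142, 0.0, 0.31]
wrist_force: [-0.8, 1.0, 0.2]
finger_gap: 56.6
finger_force: 0.0
clock 1.95 turn [-0.0001  0.0001  0.0029] shift [0.045 0.076 0.102]
```

View pics/w1b.png

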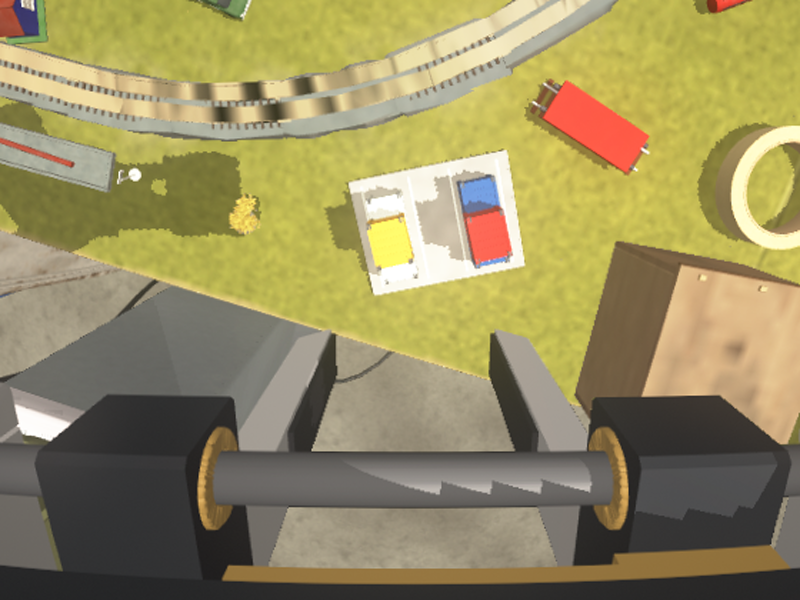

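Wrist view: yellow top (390,242) on white, red top (487,237) on blue, red wagon deck (595,126) in the 800×600 frame. Now fit the top faces.

```bash
cat >> h.py <<'E'
HUE=dict(red=lambda h,s,v:((h<6)|(h>174))&(s>150)&(v>70),yellow=lambda h,s,v:(h>20)&(h<32)&(s>150)&(v>150),
 blue=lambda h,s,v:(h>98)&(h<122)&(s>110)&(v>50),white=lambda h,s,v:(s<60)&(v>150))
def fit(c,col,near,z,rad=70,tol=8,save=None):
    """min-area rectangle of coloured face at height z near (x,y): centre, size, yaw of long axis minus 90deg (object y = length)"""
    hsv=cv2.cvtColor(c["color"],cv2.COLOR_RGB2HSV).astype(int); P=cloud(c)
    m=HUE[col](*np.moveaxis(hsv,2,0))&(abs(P[...,2]-z)<tol)&(np.hypot(P[...,0]-near[0],P[...,1]-near[1])<rad)&(c["range_z"]>0)
    m=cv2.morphologyEx(m.astype(np.uint8),cv2.MORPH_OPEN,np.ones((3,3),np.uint8))
    n,l,st,_=cv2.connectedComponentsWithStats(m); k=1+st[1:,4].argmax(); v,u=np.nonzero(l==k)
    zm=np.median(P[v,u,2]); q=atz(c,np.c_[u,v],z)[:,:2].astype(np.float32)
    (cx,cy),(w,h),a=cv2.minAreaRect(q); a=np.deg2rad(a)
    if w>h: a-=np.pi/2
    a=(a+np.pi/2)%np.pi-np.pi/2
    print(col,"ctr",round(cx,1),round(cy,1),"size",round(max(w,h),1),round(min(w,h),1),"yaw",round(a,3),"zrange",zm.round(1),"n",len(u),"medrange sd",P[v,u,2].std().round(1))
    return np.array([cx,cy,a])
E
python3 - <<'E'
from h import *
c=load("w1"); print(c["T"].round(3))
fit(c,"yellow",(432,-265),64,40); fit(c,"red",(463,-325),64,40); fit(c,"red",(560,-392),18,60); fit(c,"blue",(470,-310),34,60); fit(c,"white",(432,-260),34,60)
t=load("top0"); fit(t,"yellow",(432,-265),64,40,15); fit(t,"red",(463,-325),64,40,15)
for f in("scene0","top0"):
  c=load(f)
  for n,p in dict(red=(560,-392),white=(663,-175),blue=(626,45),yellow=(546,218)).items(): fit(c,n,p,18,60,10)
E
```

```text
[[ 3.04000e-01 -9.23000e-01 -2.37000e-01  4.95123e+02]
 [-9.53000e-01 -2.94000e-01 -7.50000e-02 -2.65271e+02]
 [-0.00000e+00  2.49000e-01 -9.69000e-01  4.44108e+02]
 [ 0.00000e+00  0.00000e+00  0.00000e+00  1.00000e+00]]
yellow ctr 429.8 -254.4 size 2.2 2.1 yaw -1.28 zrange 64.4 n 9 medrange sd 1.0
red ctr 455.4 -336.3 size 34.8 27.5 yaw -1.004 zrange 64.1 n 794 medrange sd 1.1
red ctr 559.4 -398.0 size 82.4 33.7 yaw -0.223 zrange 18.8 n 2123 medrange sd 0.8
blue ctr 483.0 -323.9 size 28.2 18.8 yaw 0.313 zrange 34.0 n 333 medrange sd 0.9
white ctr 449.8 -256.7 size 28.4 16.5 yaw 0.528 zrange 34.0 n 367 medrange sd 1.2
yellow ctr 424.4 -266.4 size 31.6 27.4 yaw -1.336 zrange 63.2 n 94 medrange sd 3.8
red ctr 453.5 -333.4 size 31.9 30.7 yaw -1.337 zrange 62.3 n 99 medrange sd 3.4
red ctr 562.9 -392.6 size 82.3 32.5 yaw -0.241 zrange 18.1 n 149 medrange sd 2.4
white ctr 665.2 -176.9 size 83.3 33.2 yaw 0.133 zrange 18.7 n 235 medrange sd 1.8
blue ctr 627.8 44.8 size 83.9 32.6 yaw 0.255 zrange 18.6 n 319 medrange sd 1.8
yellow ctr 546.3 216.2 size 83.5 34.2 yaw 0.237 zrange 18.2 n 477 medrange sd 1.6
red ctr 557.3 -394.9 size 81.1 33.3 yaw -0.218 zrange 17.3 n 239 medrange sd 3.2
white ctr 661.6 -176.9 size 80.9 34.4 yaw 0.129 zrange 17.5 n 227 medrange sd 3.4
blue ctr 622.6 44.6 size 80.0 33.2 yaw 0.237 zrange 18.0 n 226 medrange sd 3.3
yellow ctr 542.8 218.4 size 79.9 36.7 yaw 0.291 zrange 17.8 n 246 medrange sd 2.9
```

```bash
python3 - <<'E'
from h import *
to(440,-297,155,0.4)
c=load("w1");h=cv2.cvtColor(c["color"],cv2.COLOR_RGB2HSV); print(h[165:175:3,268:278:3].tolist())
E
sed -i 's/(h>20)&(h<32)&(s>150)&(v>150)/(h>18)\&(h<34)\&(s>120)\&(v>150)/' h.py
```

```text
clock 1.95 turn [-0.0001  0.0001 -0.029 ] shift [0.199 0.339 2.727]
[[[29, 147, 255], [29, 147, 255], [29, 146, 255], [28, 151, 255]], [[29, 151, 255], [29, 148, 255], [29, 148, 255], [29, 146, 255]], [[29, 148, 255], [29, 147, 255], [28, 152, 255], [29, 148, 255]], [[29, 150, 255], [29, 149, 255], [29, 148, 255], [29, 147, 255]]]
```

```bash
python3 -m creep '0 0 0 0 0 -0.029;0.05 0.08 0.5 0 0 0;0.05 0.08 0.7 0 0 0;0.05 0.08 0.7 0 0 0;0.05 0.1 0.5 0 0 0;0 0 0.33 0 0 0;0 0 0 0 0 0;0 0 0 0 0 0'
python3 - <<'E'
from h import *
c=snap("wrist","w2")
fit(c,"yellow",(432,-265),64,45); fit(c,"red",(463,-325),64,45); fit(c,"blue",(470,-310),34,60); fit(c,"white",(432,-260),34,60)
i=cv2.imread("pics/w2.png")[60:330]; cv2.imwrite("pics/w2b.png",cv2.resize(i,(800,386),interpolation=2))
E
```

```text
clock: 2.95
eef_pos: [440.7, -296.9, 155.9]
eef_rot: [3.141, -0.001, 0.401]
wrist_force: [0.3, 0.1, 0.2]
finger_gap: 56.5
finger_force: 0.0
yellow ctr 428.2 -268.6 size 35.6 28.6 yaw -1.048 zrange 64.1 n 1541 medrange sd 1.2
red ctr 455.7 -336.5 size 35.3 28.1 yaw -1.024 zrange 64.1 n 1493 medrange sd 1.1
blue ctr 482.1 -323.9 size 27.7 20.3 yaw 0.421 zrange 34.1 n 626 medrange sd 0.8
white ctr 449.7 -256.9 size 28.7 16.7 yaw 0.533 zrange 34.1 n 656 medrange sd 1.3
```

View pics/w2b.png

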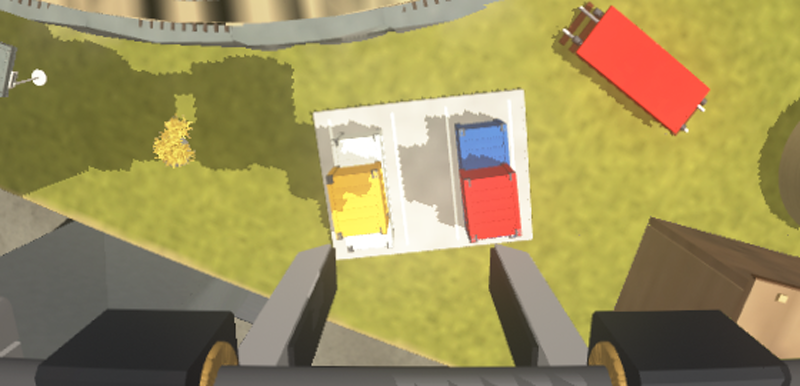

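Picture: yellow top (358,200) on white, red top (490,203) on blue, red wagon deck (643,70) in the crop, all matching the fits.

```bash
python3 - <<'E'
from h import *
to(455.7,-336.5,38,0.547)
E
```

```text
clock 3.0 turn [ 0.0004 -0.0002 -0.0465] shift [-0.197  1.04   2.949]
```

```bash
python3 -m creep '0 0 0 0 0 -0.0465;-0.1 0.5 0 0 0 0;-0.1 0.54 0.1 0 0 0;0 0 0.5 0 0 0;0 0 0.6 0 0 0;0 0 0.6 0 0 0;0 0 0.5 0 0 0;0 0 0.4 0 0 0;0 0 0.15 0 0 0;0 0 0.1 0 0 0;0 0 0 0 0 0;0 0 0 0 0 0'
python3 -m creep '0 0 0 0 0 0;0 0 0 0 0 0;0 0 0 0 0 0;0 0 0 0 0 0' 0.8 20
python3 - <<'E'
from h import *
to(455.7,-336.5,38,0.547)
E
```

```text
clock: 4.5
eef_pos: [455.6, -336.5, 37.6]
eef_rot: [3.141, -0.0, 0.547]
wrist_force: [-0.1, 0.2, 0.2]
finger_gap: 56.3
finger_force: 0.0
clock: 5.0
eef_pos: [455.4, -336.3, 37.1]
eef_rot: [3.141, -0.0, 0.547]
wrist_force: [-0.6, -0.6, 0.9]
finger_gap: 28.0
finger_force: 20.0
clock 5.0 turn [ 0. -0. -0.] shift [ 0.003  0.007 -0.023]
```

```bash
python3 -m creep '0 0 -0.2 0 0 0;0 0 -0.5 0 0 0;0 0 -0.8 0 0 0;0 0 -0.5 0 0 0;0 0 0 0 0 0'
python3 - <<'E'
from h import *
r=fit(load("w2"),"red",(560,-394),18,60)
to(r[0],r[1],95,r[2]+np.pi/2)
E
```

```text
clock: 5.62
eef_pos: [456.0, -336.7, 118.7]
eef_rot: [3.139, -0.001, 0.547]
wrist_force: [0.9, 1.0, -0.4]
finger_gap: 27.9
finger_force: 20.0
red ctr 559.4 -398.0 size 82.2 33.9 yaw -0.225 zrange 18.8 n 3614 medrange sd 0.8
clock 5.62 turn [ 1.000e-03  1.000e-04 -2.544e-01] shift [-0.916  2.863  0.592]
```

```bash
python3 -m creep '0 0 0 0 0 -0.0509;0 0 0 0 0 -0.0509;0 0 0 0 0 -0.0509;0 0 0 0 0 -0.0509;0 0 0 0 0 -0.0509;-0.15 0.4 0 0 0 0;-0.2 0.7 0.1 0 0 0;-0.2 0.7 0.2 0 0 0;-0.2 0.6 0.2 0 0 0;-0.166 0.463 0.092 0 0 0;0 0 0 0 0 0;0 0 0 0 0 0'
python3 - <<'E'
from h import *
c=snap("wrist","w3"); r=fit(c,"red",(560,-394),18,60); fit(c,"red",(560,-394),122,60)
to(r[0],r[1],22.5,r[2]+np.pi/2)
cv2.imwrite("pics/w3b.png",cv2.imread("pics/w3.png")[60:330])
E
```

```text
clock: 7.12
eef_pos: [558.3, -397.1, 92.8]
eef_rot: [-3.141, -0.0, 1.347]
wrist_force: [0.6, -0.1, -0.2]
finger_gap: 27.5
finger_force: 20.0
red ctr 563.8 -380.5 size 45.9 33.7 yaw -0.225 zrange 18.8 n 2960 medrange sd 0.7
red ctr 558.1 -394.9 size 34.2 28.7 yaw -0.224 zrange 119.8 n 4216 medrange sd 1.2
clock 7.17 turn [-0.0002 -0.0001  0.0002] shift [0.436 0.04  1.769]
```

View pics/w3b.png

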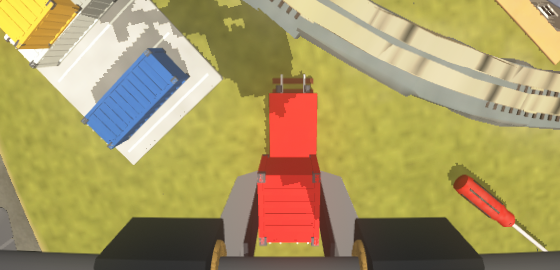

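```bash
python3 - <<'E'
from h import *
fit(load("w3"),"red",(560,-394),119,60)
to(559.3,-398.8,22.5,1.346)
E
```

```text
red ctr 557.8 -395.3 size 36.8 28.9 yaw -0.224 zrange 119.8 n 4361 medrange sd 1.6
clock 7.17 turn [-0.0002 -0.0001  0.0002] shift [-0.035  0.033  1.769]
```

```bash
python3 -m creep '-0.05 0.033 0.3 0 0 0;0 0 0.5 0 0 0;0 0 0.5 0 0 0;0 0 0.27 0 0 0;0 0 0.1 0 0 0;0 0 0.08 0 0 0;0 0 0 0 0 0;0 0 0 0 0 0'
python3 -m creep '0 0 0 0 0 0;0 0 0 0 0 0;0 0 0 0 0 0' 0.55
python3 -m creep '0 0 -0.3 0 0 0;0 0 -0.6 0 0 0;0 0 -0.8 0 0 0;0 0 -0.8 0 0 0;0 0 -0.5 0 0 0;0 0 0 0 0 0'
python3 - <<'E'
from h import *
c=snap("wrist","w4"); fit(c,"red",(560,-394),48,60,6); fit(c,"red",(560,-394),18,60)
c=snap("scene"); fit(c,"red",(560,-394),48,60,6)
b=fit(load("w4"),"blue",(465,-330),34,90)
to(428.2,-268.6,38,.523)
E
```

```text
clock: 8.18
eef_pos: [559.9, -399.9, 23.9]
eef_rot: [3.141, 0.0, 1.347]
wrist_force: [0.7, 0.1, 0.3]
finger_gap: 28.0
finger_force: 20.0
clock: 8.55
eef_pos: [559.8, -399.8, 23.5]
eef_rot: [3.141, 0.0, 1.346]
wrist_force: [1.3, 0.7, -0.3]
finger_gap: 42.5
finger_force: 0.0
clock: 9.3
eef_pos: [560.2, -400.1, 145.0]
eef_rot: [3.139, 0.001, 1.347]
wrist_force: [0.1, -0.8, -0.0]
finger_gap: 42.2
finger_force: 0.0
red ctr 558.6 -399.7 size 36.3 27.9 yaw -0.238 zrange 48.1 n 1459 medrange sd 0.9
red ctr 565.8 -371.7 size 33.1 28.0 yaw 1.345 zrange 18.8 n 1272 medrange sd 1.1
red ctr 560.2 -389.8 size 35.0 24.4 yaw 0.08 zrange 47.6 n 46 medrange sd 2.3
blue ctr 461.5 -335.7 size 67.0 28.1 yaw -1.047 zrange 34.3 n 2741 medrange sd 0.8
clock 9.4 turn [-0.0005 -0.      0.2621] shift [-1.209 -4.473  2.606]
```

```bash
python3 - <<'E'
from h import *
c=load("w4"); i=c["color"][100:260,200:360,::-1]; cv2.imwrite("pics/w4b.png",cv2.resize(i,(600,600),interpolation=2))
P=cloud(c); print(c["T"][:3,3])
t=np.deg2rad(0); 
hsv=cv2.cvtColor(c["color"],cv2.COLOR_RGB2HSV).astype(int); m=HUE["red"](*np.moveaxis(hsv,2,0))&(abs(P[...,2]-18.5)<2.5)&(np.hypot(P[...,0]-560,P[...,1]+394)<60)
v,u=np.nonzero(m); q=atz(c,np.c_[u,v],18)[:,:2]-[559.5,-398]; a=-.225
al=q@[-np.sin(a),np.cos(a)]; la=q@[np.cos(a),np.sin(a)]; print(np.percentile(al,[0.5,2,5,50,95,98,99.5]).round(1),np.percentile(la,[1,99]).round(1))
E
```

```text
[ 574.99619795 -329.49852998  324.90036907]
[-40.2 -39.9 -38.4  21.7  39.4  40.2  41.1] [-16.2  16.7]
```

View pics/w4b.png

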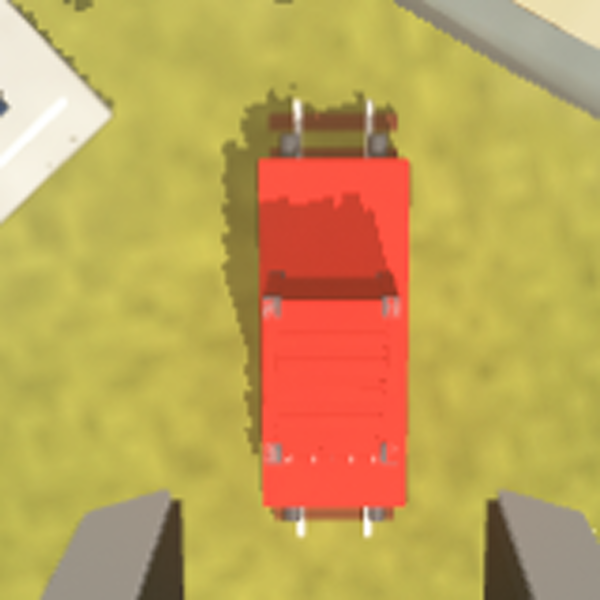

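The container sits about 3 mm too far back: the front deck strip measures ~27 mm (rows 157–272) rather than 23. I'll regrip and shift it forward.

```bash
python3 -m creep '0 0 0.4 0 0 0;0 0 0.7 0 0 0;0 0 0.7 0 0 0;0 0 0.6 0 0 0;0 0 0.4 0 0 0;0 0 0.2 0 0 0;0 0 0.03 0 0 0;0 0 0 0 0 0;0 0 0 0 0 0'
python3 -m creep '0 0 0 0 0 0;0 0 0 0 0 0;0 0 -0.04 0 0 0;0.04 0 0 0 0 0;0.035 0 0 0 0 0;0 0 0.05 0 0 0;0 0 0 0 0 0;0 0 0 0 0 0' 0.8 20
python3 -m creep '0 0 0 0 0 0;0 0 0 0 0 0;0 0 0 0 0 0' 0.55
python3 -m creep '0 0 -0.3 0 0 0;0 0 -0.6 0 0 0;0 0 -0.8 0 0 0;0 0 -0.8 0 0 0;0 0 -0.5 0 0 0;0 0 0 0 0 0'
python3 - <<'E'
from h import *
c=snap("wrist","w5"); fit(c,"red",(560,-394),48,60,6)
i=c["color"][100:260,200:360,::-1]; cv2.imwrite("pics/w5b.png",cv2.resize(i,(600,600),interpolation=2))
to(428.2,-268.6,120,.523)
E
```

```text
clock: 10.52
eef_pos: [560.0, -399.9, 22.9]
eef_rot: [3.141, 0.0, 1.347]
wrist_force: [-0.0, 0.1, -0.0]
finger_gap: 42.2
finger_force: 0.0
clock: 11.52
eef_pos: [560.6, -396.7, 22.4]
eef_rot: [3.141, -0.0, 1.347]
wrist_force: [-3.0, 3.4, 5.8]
finger_gap: 28.1
finger_force: 20.0
clock: 11.9
eef_pos: [560.4, -396.8, 21.6]
eef_rot: [-3.141, -0.0, 1.347]
wrist_force: [0.4, 0.8, 0.7]
finger_gap: 42.1
finger_force: 0.0
clock: 12.65
eef_pos: [560.8, -397.1, 143.3]
eef_rot: [3.139, 0.001, 1.347]
wrist_force: [-0.4, 0.2, -0.2]
finger_gap: 41.9
finger_force: 0.0
red ctr 559.3 -396.0 size 33.8 27.6 yaw -0.226 zrange 48.1 n 1442 medrange sd 0.9
clock 12.7 turn [1.000e-04 0.000e+00 2.621e-01] shift [-1.262 -4.427  0.541]
```

View pics/w5b.png

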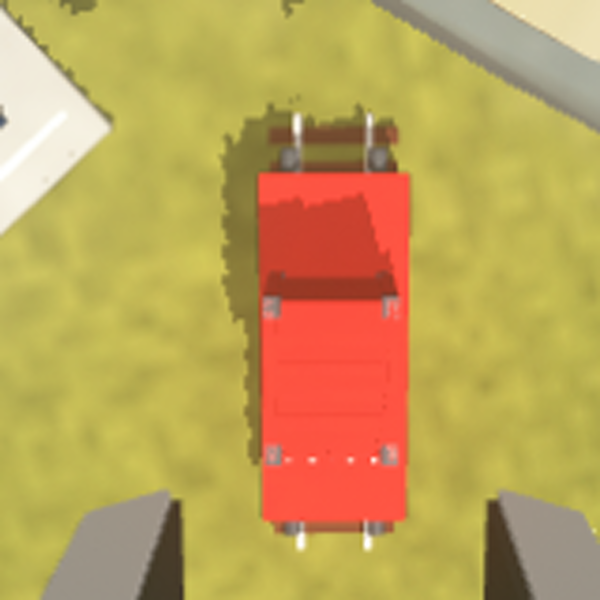

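Now front strip rows 172–272 = 23.6 mm, lateral centred (331 vs 334 px): red is good. Next, yellow.

```bash
python3 -m creep '0 0 0 0 0 0.0524;0 0 0 0 0 0.0524;0 0 0 0 0 0.0524;0 0 0 0 0 0.0524;0 0 0 0 0 0.0524;-0.1 -0.4 0 0 0 0;-0.2 -0.7 0 0 0 0;-0.24 -0.8 0 0 0 0;-0.24 -0.8 0 0 0 0;-0.24 -0.8 0.14 0 0 0;-0.16 -0.6 0.2 0 0 0;-0.08 -0.33 0.2 0 0 0;0 0 0 0 0 0;0 0 0 0 0 0' 0.45
python3 - <<'E'
from h import *
c=snap("wrist","w6"); r=fit(c,"yellow",(428,-268),64,50); fit(c,"white",(430,-265),34,60)
fit(c,"blue",(461,-336),34,60)
to(428.2,-268.6,38,.523); to(r[0],r[1],38,r[2]+np.pi/2)
E
```

```text
clock: 14.45
eef_pos: [428.4, -268.8, 119.9]
eef_rot: [-3.141, 0.0, 0.523]
wrist_force: [-0.1, -0.2, 0.4]
finger_gap: 51.8
finger_force: 0.0
yellow ctr 428.5 -268.1 size 35.2 27.4 yaw -1.048 zrange 64.1 n 1935 medrange sd 1.1
white ctr 449.5 -256.7 size 28.2 17.1 yaw 0.535 zrange 34.0 n 862 medrange sd 1.2
blue ctr 461.3 -335.7 size 67.4 27.9 yaw -1.052 zrange 34.2 n 2951 medrange sd 0.8
clock 14.5 turn [-0.0001  0.      0.0001] shift [-0.003 -0.009  2.051]
clock 14.5 turn [-0.0001  0.      0.0003] shift [ 0.01  -0.017  2.051]
```

```bash
python3 -m creep '0 -0.01 0.4 0 0 0;0 0 0.6 0 0 0;0 0 0.6 0 0 0;0 0 0.3 0 0 0;0 0 0.15 0 0 0;0 0 0 0 0 0;0 0 0 0 0 0'
python3 -m creep '0 0 0 0 0 0;0 0 0 0 0 0;0 0 0 0 0 0;0 0 -0.2 0 0 0;0 0 -0.6 0 0 0;0 0 -0.8 0 0 0;0 0 -0.6 0 0 0;0 0 -0.3 0 0 0;0 0 0 0 0 0' 0.8 20
python3 - <<'E'
from h import *
to(545,217,138,np.pi/2+.24)
P=cloud(load("scene0")); Q=cloud(load("top0"))
for x in range(410,720,30): print(x,[int(max(A[...,2][(abs(A[...,0]-x)<15)&(abs(A[...,1]-y)<15)].max(initial=-1) for A in (P,Q))) for y in range(-60,340,30)])
E
```

```text
clock: 15.38
eef_pos: [428.3, -268.4, 38.8]
eef_rot: [3.141, -0.0, 0.523]
wrist_force: [0.7, 0.3, 0.1]
finger_gap: 51.8
finger_force: 0.0
clock: 16.5
eef_pos: [428.1, -268.3, 138.6]
eef_rot: [3.141, -0.0, 0.523]
wrist_force: [-0.0, -0.6, -0.4]
finger_gap: 27.9
finger_force: 20.0
clock 16.5 turn [ 3.000e-04  1.000e-04 -4.098e-01] shift [11.089  5.722  0.014]
410 [5, 28, 9, 9, 9, 8, 8, 7, 27, 36, 7, 9, 4, 8]
440 [10, 10, 10, 10, 11, 10, 11, 17, 16, 17, 18, 51, 68, 61]
470 [15, 16, 15, 15, 16, 17, 21, 18, 20, 19, 21, 50, 68, 63]
500 [14, 16, 13, 17, 41, 41, 15, 15, 16, 14, 14, 14, 17, 15]
530 [8, 7, 7, 7, 37, 37, 7, 5, 20, 25, 26, 22, 8, 8]
560 [25, 5, 12, 6, 8, 20, 13, 6, 22, 22, 24, 20, 15, 21]
590 [26, 10, 13, 16, 26, 23, 8, 8, 8, 7, 10, 11, 8, 9]
620 [31, 25, 27, 23, 24, 22, 8, 10, 91, 96, 91, 94, 94, 98]
650 [29, 23, 21, 24, 20, 21, 86, 99, 93, 92, 91, 92, 91, 91]
680 [33, 40, 31, 5, 7, 5, 10, 95, 87, 88, 88, 89, 96, 88]
710 [54, 58, 43, 7, 10, 5, 6, 97, 87, 88, 90, 89, 88, 88]
```

```bash
python3 -m creep '0 0 0 0 0 -0.0512;0 0 0 0 0 -0.0512;0 0 0 0 0 -0.0512;0 0 0 0 0 -0.0512;0 0 0 0 0 -0.0512;0 0 0 0 0 -0.0512;0 0 0 0 0 -0.0512;0 0 0 0 0 -0.0514;0 0 0 0 0 0'
python3 -m creep '0.4 0.2 0 0 0 0;0.7 0.36 0 0 0 0;0.95 0.49 0 0 0 0;0.95 0.49 0 0 0 0;0.95 0.49 0 0 0 0;0.95 0.49 0 0 0 0;0.95 0.49 0 0 0 0;0.95 0.49 0 0 0 0;0.95 0.49 0 0 0 0;0.95 0.49 0 0 0 0;0.95 0.49 0 0 0 0;0.7 0.37 0 0 0 0;0.2 0.15 0 0 0 0;0 0 0 0 0 0;0 0 0 0 0 0'
python3 - <<'E'
from h import *
c=snap("wrist","w7"); r=fit(c,"yellow",(545,217),18,60)
to(545,217,138,np.pi/2+.24)
cv2.imwrite("pics/w7b.png",cv2.imread("pics/w7.png")[60:330])
E
```

```text
clock: 17.62
eef_pos: [427.7, -267.9, 137.2]
eef_rot: [-3.141, -0.001, 1.81]
wrist_force: [-0.7, -0.3, 0.6]
finger_gap: 28.0
finger_force: 20.0
clock: 19.5
eef_pos: [540.7, 193.2, 138.2]
eef_rot: [-3.141, 0.0, 1.809]
wrist_force: [-0.1, -0.9, 0.3]
finger_gap: 28.0
finger_force: 20.0
yellow ctr 543.8 215.5 size 81.9 34.0 yaw 0.246 zrange 18.7 n 3871 medrange sd 0.7
clock 19.55 turn [-0.      0.     -0.0005] shift [0.556 0.244 0.006]
```

View pics/w7b.png

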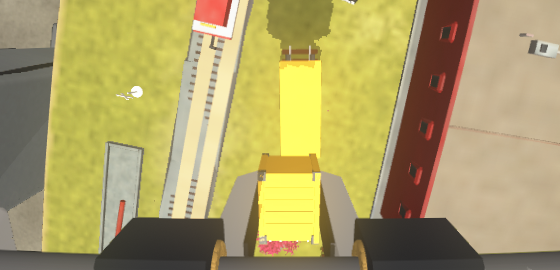

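```bash
python3 - <<'E'
from h import *
to(543.6,216.3,22,np.pi/2+.246)
E
```

```text
clock 19.55 turn [-0.      0.     -0.0024] shift [0.546 0.209 2.906]
```

```bash
python3 -m creep '0.3 0.1 0 0 0 -0.0024;0.246 0.109 0.4 0 0 0;0 0 0.7 0 0 0;0 0 0.7 0 0 0;0 0 0.6 0 0 0;0 0 0.35 0 0 0;0 0 0.1 0 0 0;0 0 0.06 0 0 0;0 0 0 0 0 0;0 0 0 0 0 0'
python3 -m creep '0 0 0 0 0 0;0 0 0 0 0 0;0 0 0 0 0 0' 0.55
python3 -m creep '0 0 -0.3 0 0 0;0 0 -0.6 0 0 0;0 0 -0.8 0 0 0;0 0 -0.8 0 0 0;0 0 -0.5 0 0 0;0 0 0 0 0 0'
python3 - <<'E'
from h import *
c=snap("wrist","w8"); fit(c,"yellow",(544,216),48,60,6); fit(c,"yellow",(544,216),18,60,4)
i=c["color"][100:260,200:360,::-1]; cv2.imwrite("pics/w8b.png",cv2.resize(i,(600,600),interpolation=2))
to(461.4,-335.7,130,-1.05+np.pi/2)
E
```

```text
clock: 20.8
eef_pos: [544.2, 217.3, 22.4]
eef_rot: [3.14, -0.0, 1.818]
wrist_force: [-0.4, -0.7, 2.2]
finger_gap: 27.8
finger_force: 20.0
clock: 21.18
eef_pos: [543.8, 217.1, 21.8]
eef_rot: [3.142, -0.0, 1.818]
wrist_force: [1.4, -0.4, -0.3]
finger_gap: 42.0
finger_force: 0.0
clock: 21.92
eef_pos: [544.5, 217.4, 143.8]
eef_rot: [3.138, -0.0, 1.818]
wrist_force: [-0.6, 0.5, -1.5]
finger_gap: 42.5
finger_force: 0.0
yellow ctr 542.7 218.2 size 33.8 27.6 yaw 0.246 zrange 48.0 n 1466 medrange sd 0.9
yellow ctr 536.9 243.1 size 34.0 23.8 yaw -1.325 zrange 18.7 n 1069 medrange sd 0.7
clock 21.98 turn [ 3.00e-04 -3.00e-04  4.13e-01] shift [-8.667 10.963  0.307]
```

View pics/w8b.png

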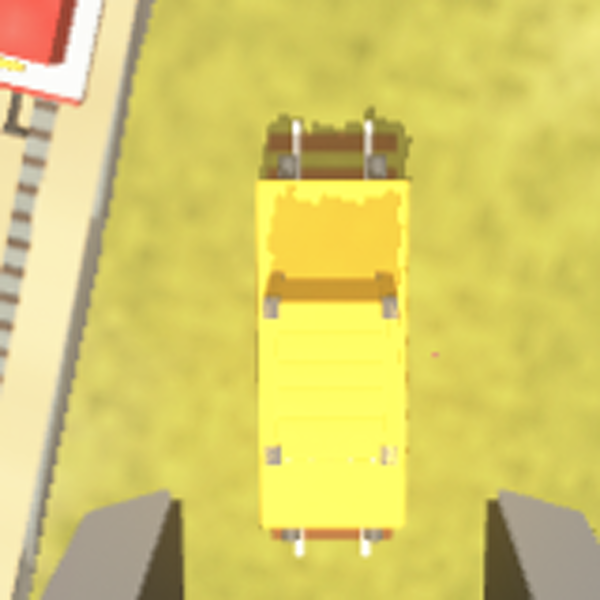

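Yellow: front strip rows 180–274 = 22 mm, laterally centred. On to blue.

```bash
python3 -m creep '0 0 0 0 0 0.0516;0 0 0 0 0 0.0516;0 0 0 0 0 0.0516;0 0 0 0 0 0.0516;0 0 0 0 0 0.0516;0 0 0 0 0 0.0516;0 0 0 0 0 0.0516;0 0 0 0 0 0.0518;0 0 0 0 0 0' 0.45
python3 -m creep '-0.2 0.26 0 0 0 0;-0.4 0.5 0 0 0 0;-0.65 0.82 0 0 0 0;-0.7 0.88 0 0 0 0;-0.7 0.88 0 0 0 0;-0.7 0.88 0 0 0 0;-0.7 0.88 0 0 0 0;-0.7 0.88 0 0 0 0;-0.7 0.88 0 0 0 0;-0.7 0.88 0 0 0 0;-0.7 0.88 0 0 0 0;-0.7 0.88 0 0 0 0;-0.6 0.78 0 0 0 0;-0.4 0.5 0.2 0 0 0;-0.1 0.14 0.1 0 0 0;0 0 0 0 0 0;0 0 0 0 0 0'
python3 - <<'E'
from h import *
c=snap("wrist","w9"); r=fit(c,"blue",(461,-336),34,60); fit(c,"white",(433,-265),34,60,5)
to(r[0],r[1],9,r[2]+np.pi/2)
E
```

```text
clock: 23.1
eef_pos: [543.4, 217.0, 140.7]
eef_rot: [-3.141, 0.002, 0.522]
wrist_force: [-0.3, -0.2, 0.5]
finger_gap: 51.7
finger_force: 0.0
clock: 25.22
eef_pos: [461.3, -333.1, 130.0]
eef_rot: [3.141, -0.0, 0.522]
wrist_force: [0.9, 0.7, 0.1]
finger_gap: 51.5
finger_force: 0.0
blue ctr 461.0 -335.8 size 66.3 27.3 yaw -1.05 zrange 34.2 n 2808 medrange sd 0.8
white ctr 425.9 -270.1 size 70.0 28.6 yaw -1.064 zrange 34.2 n 2954 medrange sd 0.8
clock 25.27 turn [ 0.0001 -0.0001  0.0004] shift [-0.04   0.052  3.028]
```

```bash
python3 -m creep '-0.04 0.052 0.4 0 0 0;0 0 0.7 0 0 0;0 0 0.7 0 0 0;0 0 0.6 0 0 0;0 0 0.4 0 0 0;0 0 0.2 0 0 0;0 0 0.03 0 0 0;0 0 0 0 0 0;0 0 0 0 0 0'
python3 -m creep '0 0 0 0 0 0;0 0 0 0 0 0;0 0 0 0 0 0;0 0 -0.2 0 0 0;0 0 -0.6 0 0 0;0 0 -0.9 0 0 0;0 0 -0.9 0 0 0;0 0 -0.4 0 0 0;0 0 0 0 0 0' 0.8 25
python3 - <<'E'
from h import *
to(625,44,125,np.pi/2+.245)
E
```

```text
clock: 26.4
eef_pos: [461.0, -336.7, 9.2]
eef_rot: [3.141, -0.0, 0.521]
wrist_force: [-0.7, 0.4, 0.3]
finger_gap: 51.6
finger_force: 0.0
clock: 27.52
eef_pos: [460.9, -336.7, 129.1]
eef_rot: [3.14, -0.0, 0.521]
wrist_force: [0.6, -0.8, -0.6]
finger_gap: 27.9
finger_force: 25.0
clock 27.52 turn [ 4.000e-04  1.000e-04 -4.122e-01] shift [8.238 6.288 0.102]
```

```bash
python3 -m creep '0 0 0 0 0 -0.0515;0 0 0 0 0 -0.0515;0 0 0 0 0 -0.0515;0 0 0 0 0 -0.0515;0 0 0 0 0 -0.0515;0 0 0 0 0 -0.0515;0 0 0 0 0 -0.0515;0 0 0 0 0 -0.0517;0 0 0 0 0 0'
python3 -m creep '0.2 0.19 0 0 0 0;0.45 0.42 0 0 0 0;0.7 0.65 0 0 0 0;0.75 0.7 0 0 0 0;0.75 0.7 0 0 0 0;0.75 0.7 0 0 0 0;0.75 0.7 0 0 0 0;0.75 0.7 0 0 0 0;0.7 0.65 0 0 0 0;0.6 0.55 0 0 0 0;0.3 0.25 0 0 0 0;0 0 0 0 0 0;0 0 0 0 0 0'
python3 - <<'E'
from h import *
c=snap("wrist","w10"); r=fit(c,"blue",(625,44),18,60,5)
to(r[0],r[1],22.5,np.pi/2+r[2])
cv2.imwrite("pics/w10b.png",cv2.imread("pics/w10.png")[60:330])
E
```

```text
clock: 28.65
eef_pos: [460.3, -336.1, 127.0]
eef_rot: [-3.14, -0.002, 1.815]
wrist_force: [-0.3, -0.6, -0.8]
finger_gap: 28.2
finger_force: 25.0
clock: 30.28
eef_pos: [636.3, -17.1, 128.5]
eef_rot: [-3.141, 0.0, 1.815]
wrist_force: [0.1, -0.0, -0.5]
finger_gap: 28.0
finger_force: 25.0
blue ctr 625.4 42.3 size 80.8 33.3 yaw 0.258 zrange 18.8 n 4465 medrange sd 0.7
clock 30.32 turn [-0.      0.     -0.0047] shift [1.51  0.117 2.652]
```

View pics/w10b.png

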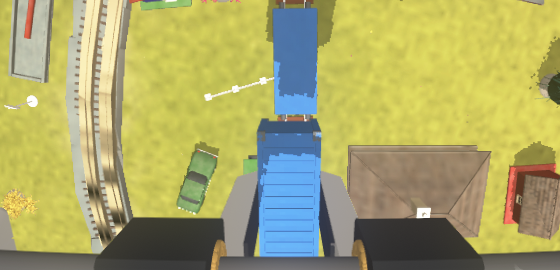

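```bash
python3 - <<'E'
from h import *
c=load("w10"); P=cloud(c)
for (u,v) in ((208,157),(235,150),(263,141),(222,153),(270,139)): print(P[v,u].round(),P[v-2:v+3,u-2:u+3,2].max().round(1))
t=cv2.imread("pics/w10.png")
to(625.2,43.0,23,np.pi/2+.257)
E
```

```text
[563.  -2.   9.] 308.5
[583.   8.   2.] 13.4
[604.  21.   9.] 13.1
[574.   4.  12.] 12.2
[609.  24.  10.] 12.6
clock 30.32 turn [-0.      0.     -0.0043] shift [1.527 0.113 2.64 ]
```

The rail fence is only 13 mm tall, so the fingers clear it.

```bash
python3 -m creep '0.4 0.05 0 0 0 -0.0043;0.6 0.06 0 0 0 0;0.4 0 0.1 0 0 0;0.127 0 0.4 0 0 0;0 0 0.6 0 0 0;0 0 0.7 0 0 0;0 0 0.5 0 0 0;0 0 0.2 0 0 0;0 0 0.09 0 0 0;0 0 0.05 0 0 0;0 0 0 0 0 0;0 0 0 0 0 0'
python3 -m creep '0 0 0 0 0 0;0 0 0 0 0 0;0 0 0 0 0 0' 0.55
python3 -m creep '0 0 -0.3 0 0 0;0 0 -0.6 0 0 0;0 0 -0.8 0 0 0;0 0 -0.8 0 0 0;0 0 -0.5 0 0 0;0 0 0 0 0 0'
python3 - <<'E'
from h import *
c=snap("wrist","w11"); fit(c,"blue",(625,43),48,60,6); fit(c,"blue",(625,43),18,60,4)
i=c["color"][100:260,200:360,::-1]; cv2.imwrite("pics/w11b.png",cv2.resize(i,(600,600),interpolation=2))
to(425.9,-270.1,130,-1.064+np.pi/2)
E
```

```text
clock: 31.82
eef_pos: [625.8, 44.0, 23.4]
eef_rot: [3.141, 0.0, 1.829]
wrist_force: [-0.3, 0.5, -0.8]
finger_gap: 28.2
finger_force: 25.0
clock: 32.2
eef_pos: [625.6, 43.9, 23.0]
eef_rot: [3.141, -0.0, 1.829]
wrist_force: [-0.6, -0.2, -0.9]
finger_gap: 42.3
finger_force: 0.0
clock: 32.95
eef_pos: [626.2, 44.0, 145.1]
eef_rot: [3.138, 0.001, 1.829]
wrist_force: [-0.8, 0.4, -0.5]
finger_gap: 42.7
finger_force: 0.0
blue ctr 624.2 45.6 size 67.1 28.1 yaw 0.257 zrange 48.1 n 2900 medrange sd 0.8
blue ctr 615.3 79.5 size 19.3 2.5 yaw -1.314 zrange 18.8 n 96 medrange sd 0.7
clock 33.0 turn [ 3.00e-04 -2.00e-04  4.21e-01] shift [-8.177  4.441  0.337]
```

View pics/w11b.png

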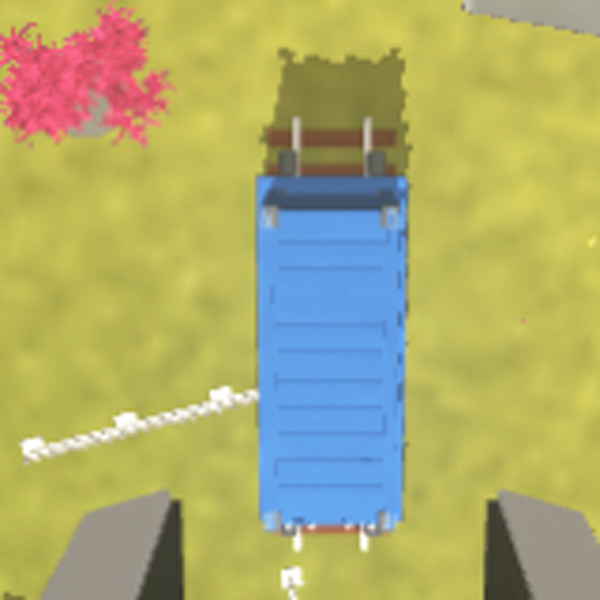

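Blue: deck front row 177, container foot ~row 200 (≈5–6 mm, ideal 6), laterally 330 vs 332. Good. On to white.

```bash
python3 -m creep '0 0 0 0 0 0.0526;0 0 0 0 0 0.0526;0 0 0 0 0 0.0526;0 0 0 0 0 0.0526;0 0 0 0 0 0.0526;0 0 0 0 0 0.0526;0 0 0 0 0 0.0526;0 0 0 0 0 0.0528;0 0 0 0 0 0' 0.45
python3 -m creep '-0.25 0.14 0 0 0 0;-0.5 0.27 0 0 0 0;-0.75 0.41 0 0 0 0;-0.85 0.46 0 0 0 0;-0.85 0.46 0 0 0 0;-0.85 0.46 0 0 0 0;-0.85 0.46 0 0 0 0;-0.85 0.46 0 0 0 0;-0.85 0.46 0 0 0 0;-0.75 0.41 0.1 0 0 0;-0.55 0.3 0.15 0 0 0;-0.27 0.15 0.09 0 0 0;0 0 0 0 0 0;0 0 0 0 0 0'
python3 - <<'E'
from h import *
c=snap("wrist","w12"); r=fit(c,"white",(426,-270),34,60,5)
to(r[0],r[1],9,r[2]+np.pi/2)
i=c["color"][60:330,130:430,::-1]; cv2.imwrite("pics/w12b.png",cv2.resize(i,(600,540),interpolation=2))
E
```

```text
clock: 34.12
eef_pos: [625.1, 44.0, 141.9]
eef_rot: [-3.141, 0.001, 0.508]
wrist_force: [0.8, -0.4, -0.2]
finger_gap: 51.5
finger_force: 0.0
clock: 35.88
eef_pos: [426.4, -269.4, 129.5]
eef_rot: [3.141, -0.0, 0.508]
wrist_force: [-0.1, 0.2, 0.3]
finger_gap: 51.5
finger_force: 0.0
white ctr 426.2 -269.8 size 70.1 28.1 yaw -1.064 zrange 34.2 n 3066 medrange sd 0.8
clock 35.92 turn [ 0.0001 -0.      0.0004] shift [-0.011  0.007  3.013]
```

View pics/w12b.png

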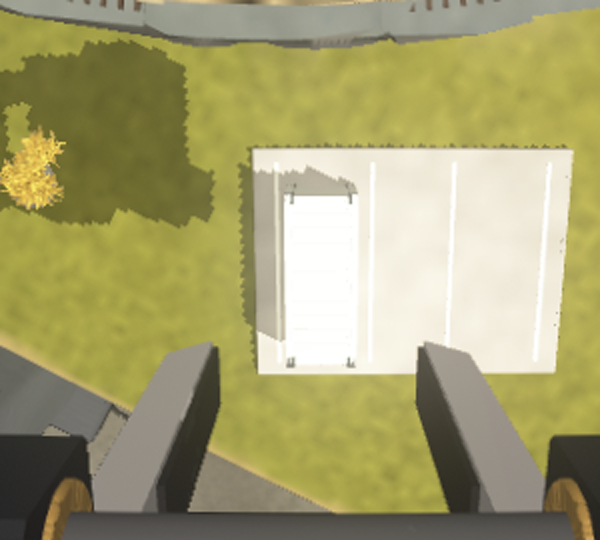

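White container at crop (320,280), centred between the fingers; grasp it.

```bash
python3 -m creep '-0.01 0 0.4 0 0 0;0 0 0.7 0 0 0;0 0 0.7 0 0 0;0 0 0.6 0 0 0;0 0 0.4 0 0 0;0 0 0.18 0 0 0;0 0 0.03 0 0 0;0 0 0 0 0 0;0 0 0 0 0 0'
python3 -m creep '0 0 0 0 0 0;0 0 0 0 0 0;0 0 0 0 0 0;0 0 -0.2 0 0 0;0 0 -0.6 0 0 0;0 0 -0.9 0 0 0;0 0 -0.9 0 0 0;0 0 -0.4 0 0 0;0 0 0 0 0 0' 0.8 25
python3 - <<'E'
from h import *
a=.13; to(662.5+60*np.sin(a),-177-60*np.cos(a),129,np.pi/2+a)
E
```

```text
clock: 37.05
eef_pos: [425.9, -270.3, 9.5]
eef_rot: [3.141, -0.0, 0.507]
wrist_force: [-0.6, 0.0, 0.3]
finger_gap: 51.6
finger_force: 0.0
clock: 38.17
eef_pos: [425.9, -270.3, 129.4]
eef_rot: [3.14, -0.001, 0.507]
wrist_force: [1.0, 0.1, -1.2]
finger_gap: 27.7
finger_force: 25.0
clock 38.17 turn [ 5.000e-04  1.000e-04 -3.801e-01] shift [0.045 6.169 0.01 ]
```

```bash
python3 -m creep '0 0 0 0 0 -0.0543;0 0 0 0 0 -0.0543;0 0 0 0 0 -0.0543;0 0 0 0 0 -0.0543;0 0 0 0 0 -0.0543;0 0 0 0 0 -0.0543;0 0 0 0 0 -0.0543;0 0 0 0 0 0;0 0.4 0 0 0 0;0 0.7 0 0 0 0;0 0.9 0 0 0 0;0 0.9 0 0 0 0;0 0.9 0 0 0 0;0 0.9 0 0 0 0;0.045 0.7 0 0 0 0;0 0.5 0 0 0 0;0 0.27 0 0 0 0;0 0 0 0 0 0;0 0 0 0 0 0'
python3 - <<'E'
from h import *
c=snap("wrist","w13"); r=fit(c,"white",(662.5,-177),18,60,5)
a=r[2]; to(r[0]-.7*np.sin(a),r[1]+.7*np.cos(a),23,np.pi/2+a)
P=cloud(c); m=(abs(P[...,0]-r[0])<60)&(abs(P[...,1]-r[1])<50)&(P[...,2]>25)&(P[...,2]<100); print(m.sum())
E
```

```text
clock: 40.55
eef_pos: [670.0, -236.1, 128.4]
eef_rot: [-3.141, -0.0, 1.7]
wrist_force: [-0.4, -0.3, -0.6]
finger_gap: 27.6
finger_force: 25.0
white ctr 663.1 -177.9 size 82.2 33.8 yaw 0.134 zrange 18.7 n 4559 medrange sd 0.8
clock 40.6 turn [-0.0001 -0.0001 -0.0017] shift [1.488 0.026 2.644]
0
```

```bash
python3 -m creep '0.4 0.026 0 0 0 -0.0017;0.6 0 0 0 0 0;0.36 0 0.1 0 0 0;0.127 0 0.4 0 0 0;0 0 0.6 0 0 0;0 0 0.7 0 0 0;0 0 0.5 0 0 0;0 0 0.2 0 0 0;0 0 0.09 0 0 0;0 0 0.05 0 0 0;0 0 0 0 0 0;0 0 0 0 0 0'
python3 -m creep '0 0 0 0 0 0;0 0 0 0 0 0;0 0 0 0 0 0' 0.55
python3 -m creep '0 0 -0.3 0 0 0;0 0 -0.6 0 0 0;0 0 -0.8 0 0 0;0 0 -0.8 0 0 0;0 0 -0.5 0 0 0;0 0 0 0 0 0'
python3 - <<'E'
from h import *
c=snap("wrist","w14"); fit(c,"white",(663,-178),48,60,6); fit(c,"white",(663,-178),18,60,4)
i=c["color"][100:260,200:360,::-1]; i=cv2.resize(i,(500,500),interpolation=2)
s=snap("scene","scene1")["color"][130:400,200:360,::-1]; s=cv2.resize(s,(296,500),interpolation=2)
cv2.imwrite("pics/w14b.png",np.hstack([i,s]))
E
```

```text
clock: 42.1
eef_pos: [663.4, -177.3, 23.9]
eef_rot: [3.141, 0.0, 1.706]
wrist_force: [-0.6, 0.1, -0.4]
finger_gap: 27.8
finger_force: 25.0
clock: 42.48
eef_pos: [663.2, -177.3, 23.4]
eef_rot: [3.142, 0.0, 1.706]
wrist_force: [0.3, -0.4, 0.6]
finger_gap: 42.2
finger_force: 0.0
clock: 43.22
eef_pos: [663.7, -177.4, 145.0]
eef_rot: [3.139, 0.001, 1.706]
wrist_force: [-0.0, 0.8, 0.2]
finger_gap: 42.4
finger_force: 0.0
white ctr 662.1 -176.1 size 69.6 28.0 yaw 0.13 zrange 48.2 n 3046 medrange sd 0.8
white ctr 657.8 -139.4 size 33.1 6.6 yaw -1.505 zrange 18.9 n 255 medrange sd 1.0
```

View pics/w14b.png

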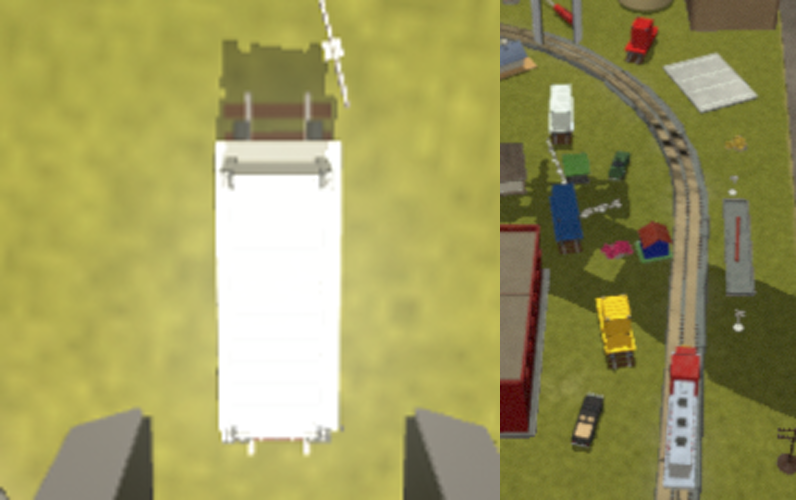

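White: front strip rows 142–165 ≈ 6 mm, centred. The scene view shows all four containers on their own wagons and both cars where they stood.

```bash
python3 -c "
from cell import manip
print(manip.sign_off())"
```

```text
the job is handed in; nothing more can be done
None
```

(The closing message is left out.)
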